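# Move a trimming scraper from spring clips to the drying rack

### The arm

A 6-joint arm with a two-finger parallel gripper is mounted at the origin on the work surface. World frame = base frame: x ahead of the robot, y to its left, z up, the work surface at z = 0. Lengths are in m, angles in degrees, forces in N, time in s.
With the tool pointing down it reaches from about 0.35 to 0.875 m from the base axis. Payload 4.2 kg.
Tool frame: the origin (TCP) lies on the centre line of the jaws, within the pads' length; the fingertips stand 11 mm ahead of it and the grasp point (between the pads) lies 8 mm behind it; z points along the fingers, y is the line along which they close (so a half turn about z gives the same grasp; the last joint's range is limited). The gripper opens to 87 mm and grips with 3 to 60 N. Pads are 19 mm wide; open, the fingers measure 117 mm over their backs; the gripper's body (75 mm by 190 mm) begins 51 mm behind the grasp point.
Start: joints at [84.947, 22.042, 0.453, 0, -68.411, -14.817], TCP at [0.212, 0.588, 0.234] pointing down, gripper open.
Joint ranges: [-179.83, 179.83], [-69.29, 118.12], [-61.27, 80.66], [-181.25, 117.63], [-171.15, -9.14], [-177.46, 177.46]. Speed limits (degrees/s): [159.86, 159.86, 180, 180, 180, 180].

### API

Orientations are given as a 3x3 rotation matrix whose columns are the frame's x, y, z axes.
In Python, from station import r gives the robot as it stands.
- The arm moves only by the tool servo_tool, never from a script. Its argument "commands" is a list that holds one entry, the list of rows, each a list of 7 numbers: the closure, from 0 (fully open) to 1 (shut), then the shift along the tool's x, y, z in mm, then the turn, a rotation vector about the tool's x, y, z in rad. In form: [[[claw, x, y, z, ax, ay, az], ...]]. A call has exactly 5 rows; each row is the pose to reach, as a shift and turn from the pose commanded when the call began, along the tool's axes at that moment; what a row does not reach only later rows make up. A row lasts 1/10 s, in which the tool goes at most 50 mm and 8.59 degrees, less where a joint would pass 70% of its speed; a pose out of reach is approached as far as the arm can. A call with a gripper value outside its range is refused whole. The fingers move at their own pace and stop on an object; the grip force is fixed at half the most. Time passes only in rows, so rows that repeat a pose let the fingers close, or fill a call up. It gives the time, the measured TCP pose, the force, the opening and the grip force at its end, in the units of the state.
- r.sense(): the state, without advancing time (a new reading comes with each control period).
- r.capture(name): name is "scene" or "top" or "wrist"; returns a dict with "pixels" (384x512x3 uint8, red, green, blue), "camera_matrix" (3x3 intrinsics, pixels), "R" (3x3) and "t" (3): a world point X has camera coordinates R X + t. Camera axes: x right, y down, z forward; pixel columns grow to the right and rows downward; lengths in m; the calibration is good to about 2 mm. A picture is of the moment at which its call begins. There is no depth.
- r.finish_job(): hands the job in; it is judged then, once.
The state is a dict: "time_s": time; "joints": joint angles; "joint_velocities": joint speeds; "effort": joint torques, N m; "tcp_pos": TCP position; "ee_rot": TCP orientation; "wrist_force": force on the tool from outside, world axes, zero at the start; "moment": the same for the moment, N m; "gripper_width": opening from 0.0 (shut) to 1.0 (fully open); "gripper_force": force on a finger pad.
Only numpy, scipy, OpenCV 4.12 (cv2) and the standard library are available. Lean on these libraries where they do the work, as an engineer would, in place of code of your own. Each camera call takes 0.05 s, during which the arm holds its last target. There are 200 camera calls.

### The job

The blue-handled trimming scraper was clipped away wet: pull it up out of its two spring clips and park it in the empty bay of the wooden drying rack, with the blade edge fully down in its slot and the handle lying level in the notch. Keep hold of it until it is all the way down, set it in gently, then let go. Do not drop it, and leave the wooden-handled scraper already in the rack and the drinks can and wooden knife beside it where they are.

Things in the scene. Friction and masses are not known exactly. Their poses are not given: they have to be found in the camera images.
- scraper: Scraper to move: round blue handle 18 mm diameter, 120 mm long, flat steel blade. Origin: handle axis at mid-length, the place to grip, between the clips. x along the handle to the blade, z up, y across. Handle spans x -60..+60; blade x 61..133, y -2..+2, z -30 (working edge)..+6. About 90 g (+-35 %), centre of mass x = +27. Starts level in the clips, axis 75 above the table, edge down.
- scraper_tip (a point): The lower far corner of the blade: x = 133, y = 0, z = -30 mm in the scraper's frame. At the start the blade points roughly away from the robot.
- clipstand: Fixed dark wooden base plate 150 (x) by 75 (y) by 12 mm, origin at the centre of its underside; x along the clipped handle towards the blade. On it stand two narrow steel posts, at x = -38 and +38 mm, each topped by a C-shaped steel spring clip. Between the posts only the base plate lies beneath the handle.
- clips_mid (a point): Midway between the two clips on the axis of the clipped handle, 75 mm above the table; the scraper's origin starts within 6 mm of it along x. Clips open upward, 12 mm wide along x, jaw tips 88 mm above the table, 25 mm across. Pulled straight up, they resist with roughly 10 to 14 N altogether, then the handle snaps free within 15 mm of rise.
- rack: Fixed wooden drying rack: base plate 210 (x) by 150 (y) by 12 mm, origin at the centre of its underside; x points the way the blades point. Two like bays side by side along x, centre lines at y = +40 mm (holds the wooden-handled scraper) and y = -40 mm (empty). Each bay has a slotted block at its +x end and a notched post at its -x end.
- rack_slot (a point): Centre of the empty bay's slot floor, 45 mm above the table (rack x = 62.5, y = -40 mm). Slot along x, 50 mm long, 8 mm wide, open at top and both ends; straight walls up to 67 mm above the table, above that the mouth flares to about 20 mm wide at 76 mm.
- rack_notch (a point): Middle of the notch floor of the empty bay's handle post, 66 mm above the table (rack x = -82.5, y = -40 mm). Post 10 mm thick along x, notch 28 mm wide, its arms 4 mm thick, tops 80 mm above the table.
- rack_seat (a point): Where the scraper's origin lies when parked in the empty bay: rack x = -37.5, y = -40, 75 mm above the table. Axes as the rack's; the seated scraper's axes agree with them (blade to +x). Handle and blade edge then rest on notch and slot floors together. 8 mm either way along x is fine.
- parked: The scraper already in the rack's other bay (y = +40 mm): same shape as the one to move but with a wooden handle and dark blade. Loose; leave it.
- can: Bystander: green drinks can, 66 mm diameter, 115 mm tall, origin at the centre of its underside, standing between clip stand and rack.
- woodknife: Bystander: pale wooden modelling knife lying flat, about 160 by 16 by 8 mm, origin on its underside.
There are look-alikes about, which are no part of the job. Several things have the shape of the scraper; the one meant has the colours described above.

How it is judged:
By the outcome, as a careful person would: the job done as asked, in the order asked, and still so for the second after the job is handed in, with the robot touching nothing.
It also fails if it takes over 45 s, if anything falls off the work surface, if the arm or the gripper's body presses on something with over 40 N, if the wrist force passes 120 N, or if a joint passes its speed limit or range.

## Working session

There is one attempt and no reset: what is moved stays moved. The work goes in short steps, Python scripts to look and compute and a tool call to move; the robot and the scene stay as the last step left them, time stands still between calls to the robot, and variables do not carry over. Pictures are saved under pics/ and viewed, at most 10 in all, crops included, and the job is handed in when it is done.

Besides the shell and the picture viewer there is one more tool, called after ">>>" as name(argument=value, ...), one argument or row to a line, values as JSON. servo_tool: Moves the arm, as the interface text tells. Its arguments: {"type":"object","properties":{"commands":{"type":"array","items":{"type":"array","items":{"type":"array","items":{"type":"number"}}}}},"required":["commands"]}

```bash
mkdir -p pics; cat > h.py <<'E'
import numpy as np, cv2
from station import r
def snap(cam,name):
    c=r.capture(cam); cv2.imwrite(f'pics/{name}.png',c['pixels'][:,:,::-1])
    np.savez(f'pics/{name}.npz',**{k:np.array(c[k]) for k in('camera_matrix','R','t')}); return c
def ray(name,u,v,z):
    d=np.load(f'pics/{name}.npz'); R=d['R'];C=-R.T@d['t']
    w=R.T@np.linalg.solve(d['camera_matrix'],[u,v,1]); return C+w*(z-C[2])/w[2]
def proj(name,X):
    d=np.load(f'pics/{name}.npz'); p=d['camera_matrix']@(d['R']@np.array(X)+d['t']); return p[:2]/p[2]
E
python3 - <<'E'
from h import *
a=snap('top','top0')['pixels'];b=snap('scene','scene0')['pixels']
cv2.imwrite('pics/t0big.png',cv2.resize(a,(800,600),interpolation=cv2.INTER_CUBIC)[:,:,::-1])
for n in('top0','scene0'):
    d=np.load(f'pics/{n}.npz');print(-d['R'].T@d['t'],d['R'][2])
s=r.sense();print(s['time_s'],s['tcp_pos'],s['ee_rot'],s['wrist_force'],s['gripper_width'])
E
```

```text
[0.32680582 0.02526361 1.05354585] [ 0.18861577 -0.01492278 -0.98193758]
[ 1.16406683 -0.01579557  0.46321047] [-0.87212113  0.02012389 -0.48887602]
0.1 [0.21222553 0.58730128 0.23257752] [[ 9.40418601e-01 -3.40018416e-01 -5.75956589e-04]
 [-3.40018890e-01 -9.40416725e-01 -1.88122007e-03]
 [ 9.80102593e-05  1.96497047e-03 -9.99998065e-01]] [ 0.71290985  0.30125011 -0.91898897] 0.9995397418999948
```

View pics/t0big.png

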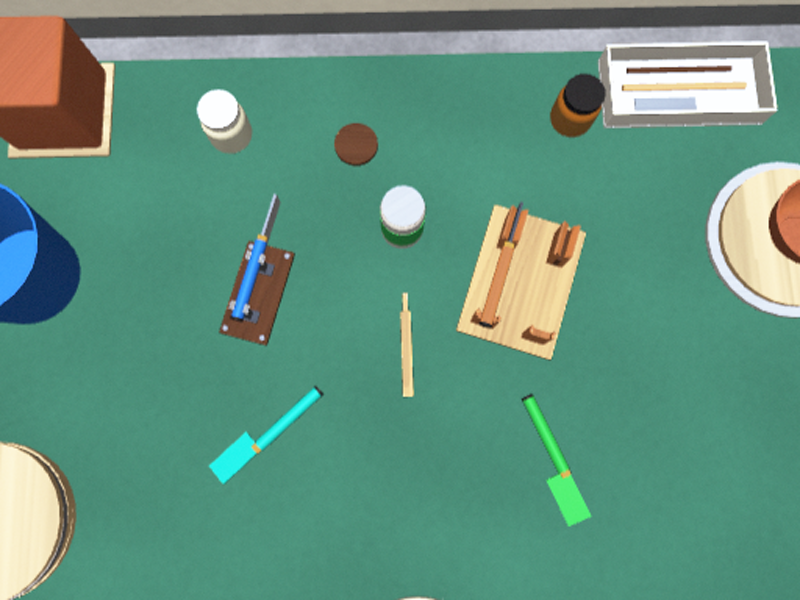

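View pics/scene0.png

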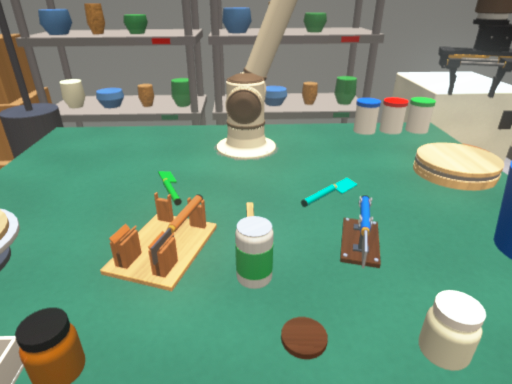

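The top view shows the blue scraper in its clips, from (238,315) to (275,197) in the 800-px picture. The rack's empty bay is on the right, with its post at (540,334) and its block at (565,243). Next I'll enlarge both.

```bash
python3 - <<'E'
from h import *
a=cv2.imread('pics/top0.png')
f=lambda x,y,w,h:cv2.resize(a[y:y+h,x:x+w],None,fx=5,fy=5,interpolation=cv2.INTER_CUBIC)
cv2.imwrite('pics/crop0.png',np.hstack([f(132,118,64,108),f(288,122,92,108)]))
E
```

```text
(no output)
```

View pics/crop0.png

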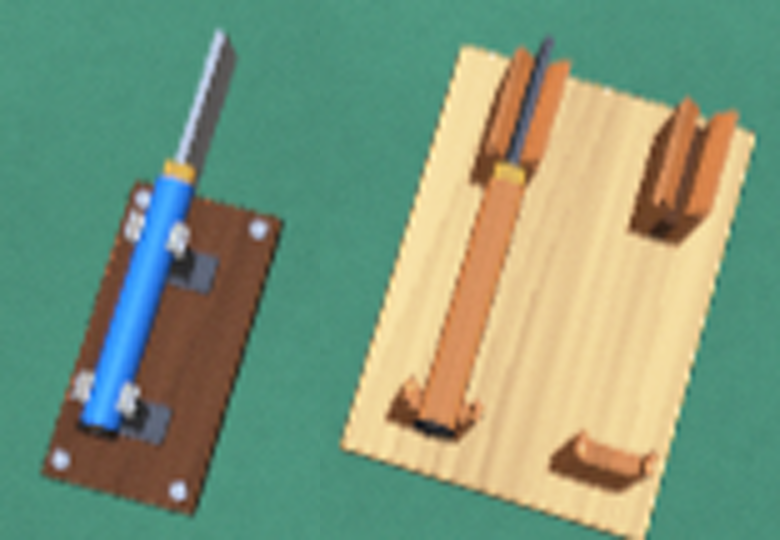

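The crop shows the stand's plate corners at (138,180), (283,217), (195,516) and (43,477). The handle axis runs from (100,430) to (175,178). The rack's plate corners are at (462,45), (756,135), (645,540) and (342,450).

```bash
cat > m.py <<'E'
from h import *
from scipy.optimize import least_squares
def W(u,v,x0,y0,z): return ray('top0',x0+(u+.5)/5-.5,y0+(v+.5)/5-.5,z)
def fit(P,M):
    M=np.array(M);P=np.array(P)[:,:2]
    f=lambda q:(M@np.array([[np.cos(q[2]),np.sin(q[2])],[-np.sin(q[2]),np.cos(q[2])]])+q[:2]-P).ravel()
    s=least_squares(f,[*P.mean(0),-.2]);return s.x,np.round(1000*s.fun,1)
S=lambda u,v,z:W(u,v,132,118,z)
K=lambda u,v,z:W(u-320,v,288,122,z)
st,e=fit([S(138,180,.012),S(283,217,.012),S(195,516,.012),S(43,477,.012)],[[.075,.0375],[.075,-.0375],[-.075,-.0375],[-.075,.0375]])
print('stand',st,np.degrees(st[2]),e)
rk,e=fit([K(462,45,.012),K(756,135,.012),K(645,540,.012),K(342,450,.012)],[[.105,.075],[.105,-.075],[-.105,-.075],[-.105,.075]])
print('rack',rk,np.degrees(rk[2]),e)
def T(q,x,y): c,s=np.cos(q[2]),np.sin(q[2]); return np.array([q[0]+c*x-s*y,q[1]+s*x+c*y])
print('seat',T(rk,-.0375,-.04),'slot',T(rk,.0625,-.04),'notch',T(rk,-.0825,-.04))
a=S(100,425,.078);b=S(174,180,.084);t=S(221,30,.081);print('handle',a,b,(a+b)/2,np.linalg.norm(a-b),np.degrees(np.arctan2(*(b-a)[1::-1])),'tip',t)
# slot ends seen at mouth z .076 ; groove midpoints
print('slot ends',K(693,100,.076),K(712,108,.076),'notch arms',K(580,437,.08),K(655,460,.08))
E
python3 m.py; python3 -c "
from h import *
d=snap('wrist','w0');R=np.array(d['R']);print(-R.T@np.array(d['t']),R[2])"
```

```text
stand [ 0.54584516  0.22873955 -0.2820086 ] -16.157902434423324 [ 0.   1.  -0.5 -0.7  0.1 -0.2  0.5 -0.1]
rack [ 0.55362883 -0.17830699 -0.32896983] -18.84858281116515 [-0.3  0.2  0.7 -0.2 -1.2 -0.3  0.7  0.3]
seat [ 0.50521701 -0.20404695] slot [ 0.59985458 -0.23635378] notch [ 0.46263011 -0.18950888]
handle [0.49655221 0.2444131  0.078     ] [0.60705749 0.2116153  0.084     ] [0.55180485 0.2280142  0.081     ] 0.1154257873029401 -16.530808582379322 tip [0.67886856 0.19140772 0.081     ]
slot ends [ 0.62693198 -0.23630287  0.076     ] [ 0.62289114 -0.24478782  0.076     ] notch arms [ 0.47100705 -0.17349321  0.08      ] [ 0.45982493 -0.20621805  0.08      ]
[0.28947427 0.56125099 0.38442528] [-0.27953352  0.09929961 -0.95498722]
```

```bash
cat > g.py <<'E'
import sys
from h import *
from scipy.spatial.transform import Rotation as Ro
x,y,z,yaw=map(float,sys.argv[1:5])
s=r.sense();R=np.array(s['ee_rot']);c,n=np.cos(np.radians(yaw)),np.sin(np.radians(yaw))
G=np.array([[c,n,0],[n,-c,0],[0,0,-1]])
print('t',s['time_s'],'pos',np.round(s['tcp_pos'],4),'d',np.round(1000*R.T@(np.array([x,y,z])-s['tcp_pos']),1),'rv',np.round(Ro.from_matrix(R.T@G).as_rotvec(),4),'F',np.round(s['wrist_force'],1),'w',round(s['gripper_width'],3),round(s['gripper_force'],1))
E
python3 g.py .551 .2275 .16 -16.2
```

```text
t 0.15 pos [0.2123 0.5874 0.2327] d [440.9 223.2  73.1] rv [ 0.0017 -0.     -0.0642] F [ 0.7  0.2 -1. ] w 1.001 0.0
```

>>> servo_tool(
  commands=[
    [[0,40,20,0,0.0,0,-0.02],[0,84,42,0,0,0,-0.04],[0,128,64,0,0,0,-0.064],[0,172,86,0,0,0,-0.064],[0,216,108,0,0,0,-0.064]],
  ],
)

```text
time_s: 0.65
tcp_pos: [0.3797, 0.4111, 0.2334]
ee_rot: [[0.96, -0.279, -0.0], [-0.279, -0.96, -0.0], [-0.0, 0.0, -1.0]]
wrist_force: [0.4, 0.8, -0.0]
gripper_width: 0.997
gripper_force: 0.0
```

```bash
python3 g.py .551 .2275 .16 -16.2
```

```text
t 0.65 pos [0.3797 0.4111 0.2334] d [215.7 128.6  73.4] rv [0.0003 0.0001 0.0005] F [ 0.4  0.8 -0. ] w 0.997 0.0
```

>>> servo_tool(
  commands=[
    [[0,40,24,0,0,0,0],[0,82,49,15,0,0,0],[0,124,74,33,0,0,0],[0,170,101,53,0,0,0],[0,216,128,73,0,0,0]],
  ],
)

```text
time_s: 1.15
tcp_pos: [0.5404, 0.2396, 0.1659]
ee_rot: [[0.96, -0.279, -0.0], [-0.279, -0.96, 0.0], [-0.0, -0.0, -1.0]]
wrist_force: [1.4, 0.6, -0.8]
gripper_width: 1.001
gripper_force: 0.0
```

```bash
python3 - <<'E'
from h import *
snap('wrist','w1');a=snap('top','t1')['pixels']
w=cv2.imread('pics/w1.png')
cv2.imwrite('pics/c1.png',cv2.resize(w,(800,600),interpolation=cv2.INTER_CUBIC))
E
python3 g.py .551 .2275 .067 -16.2
```

```text
t 1.25 pos [0.5406 0.2364 0.163 ] d [12.9  5.  96. ] rv [ 0.0053  0.004  -0.0071] F [-0.6 -0.3 -0.2] w 1.0 0.0
```

View pics/c1.png

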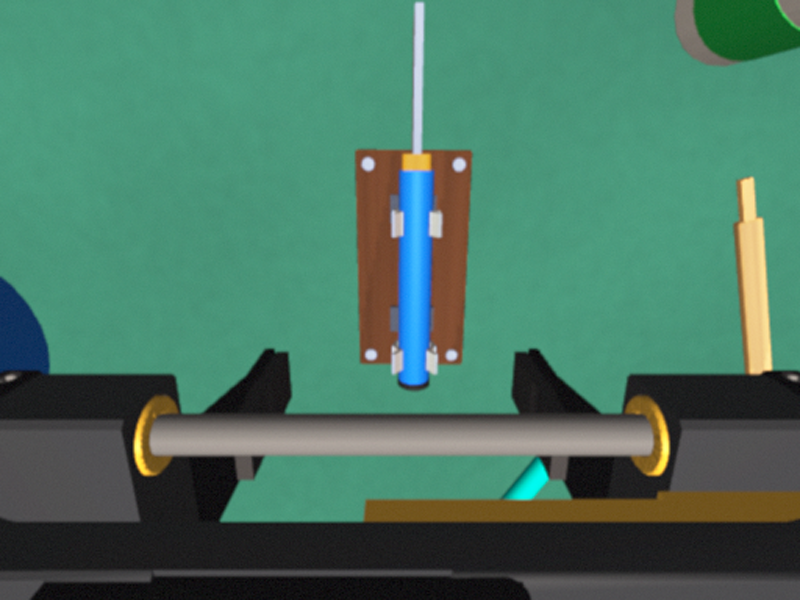

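The wrist view has the handle axis running from (416,170) to (414,384), with clip centres at (416,224) and (414,360). The jaws straddle it and the gripper needs to move forward.

```bash
python3 - <<'E'
from h import *
f=lambda u,v,z:ray('w1',u*.64-.2,v*.64-.2,z)
a=f(414.5,380,.078);b=f(416,171,.080);t=f(419,3,.081);c1=f(416.5,222,.088);c2=f(415,358,.088)
print(a,b,t,'mid',(a+b)/2,np.linalg.norm(b-a),'yaw',np.degrees(np.arctan2(*(t-a)[1::-1])),'clips',(c1+c2)/2)
E
python3 g.py .551 .2275 .067 -16.2;python3 m.py|tail -2
```

```text
[0.49739833 0.24570603 0.078     ] [0.61000585 0.21332748 0.08      ] [0.68008294 0.19232723 0.081     ] mid [0.55370209 0.22951676 0.079     ] 0.11718713329458437 yaw -16.287886487517174 clips [0.55092475 0.23028251 0.088     ]
t 1.25 pos [0.5406 0.2364 0.163 ] d [12.9  5.  96. ] rv [ 0.0053  0.004  -0.0071] F [-0.6 -0.3 -0.2] w 1.0 0.0
handle [0.49655221 0.2444131  0.078     ] [0.60705749 0.2116153  0.084     ] [0.55180485 0.2280142  0.081     ] 0.1154257873029401 -16.530808582379322 tip [0.67886856 0.19140772 0.081     ]
slot ends [ 0.62693198 -0.23630287  0.076     ] [ 0.62289114 -0.24478782  0.076     ] notch arms [ 0.47100705 -0.17349321  0.08      ] [ 0.45982493 -0.20621805  0.08      ]
```

>>> servo_tool(
  commands=[
    [[0,7,2,15,0,0,0],[0,13,4,35,0,0,0],[0,13,4,55,0,0,0],[0,13,4,66,0,0,0],[0,13,4,66,0,0,0]],
  ],
)

```text
time_s: 1.75
tcp_pos: [0.5495, 0.234, 0.0987]
ee_rot: [[0.961, -0.278, -0.003], [-0.278, -0.961, -0.002], [-0.002, 0.003, -1.0]]
wrist_force: [0.2, 0.5, -0.1]
gripper_width: 0.999
gripper_force: 0.0
```

```bash
python3 g.py .552 .2285 .067 -16.3;python3 g.py .552 .2285 .067 -16.3
```

```text
t 1.75 pos [0.5495 0.234  0.0987] d [ 4.   4.5 31.7] rv [0.0029 0.0025 0.003 ] F [ 0.2  0.5 -0.1] w 0.999 0.0
t 1.75 pos [0.5495 0.234  0.0987] d [ 4.   4.5 31.7] rv [0.0029 0.0025 0.003 ] F [ 0.2  0.5 -0.1] w 0.999 0.0
```

>>> servo_tool(
  commands=[
    [[0,4,4.5,10,0.003,0.0025,0.003],[0,4,4.5,22,0.003,0.0025,0.003],[0,4,4.5,31.5,0.003,0.0025,0.003],[0,4,4.5,31.5,0.003,0.0025,0.003],[0,4,4.5,31.5,0.003,0.0025,0.003]],
  ],
)

```text
time_s: 2.25
tcp_pos: [0.5535, 0.2284, 0.0689]
ee_rot: [[0.959, -0.282, 0.003], [-0.282, -0.959, 0.002], [0.002, -0.003, -1.0]]
wrist_force: [-1.0, 0.0, -0.4]
gripper_width: 0.997
gripper_force: 0.0
```

```bash
python3 g.py .552 .2285 .067 -16.3
```

```text
t 2.25 pos [0.5535 0.2284 0.0689] d [-1.5  0.3  1.9] rv [-0.0026 -0.0025 -0.0011] F [-1.   0.  -0.4] w 0.997 0.0
```

>>> servo_tool(
  commands=[
    [[0.4,-1,0,1.5,-0.0028,-0.0025,-0.002],[0.7,-1,0,1.5,-0.0028,-0.0025,-0.002],[1,-1,0,1.5,-0.0028,-0.0025,-0.002],[1,-1,0,1.5,-0.0028,-0.0025,-0.002],[1,-1,0,1.5,-0.0028,-0.0025,-0.002]],
  ],
)

```text
time_s: 2.75
tcp_pos: [0.5526, 0.2287, 0.0677]
ee_rot: [[0.96, -0.28, 0.0], [-0.28, -0.96, 0.0], [0.0, -0.0, -1.0]]
wrist_force: [0.1, -0.2, 0.2]
gripper_width: 0.636
gripper_force: 0.0
```

>>> servo_tool(
  commands=[
    [[1,0,0,0,0,0,0],[1,0,0,0,0,0,0],[1,0,0,0,0,0,0],[1,0,0,0,0,0,0],[1,0,0,0,0,0,0]],
  ],
)

```text
time_s: 3.25
tcp_pos: [0.5525, 0.2286, 0.0675]
ee_rot: [[0.96, -0.28, -0.0], [-0.28, -0.96, 0.0], [-0.0, -0.0, -1.0]]
wrist_force: [-0.0, 0.1, 0.5]
gripper_width: 0.199
gripper_force: 30.0
```

>>> servo_tool(
  commands=[
    [[1,0,0,0,0,0,0],[1,0,0,0,0,0,0],[1,0,0,0,0,0,0],[1,0,0,0,0,0,0],[1,0,0,0,0,0,0]],
  ],
)

```text
time_s: 3.75
tcp_pos: [0.5525, 0.2286, 0.0676]
ee_rot: [[0.96, -0.28, -0.0], [-0.28, -0.96, 0.0], [-0.0, -0.0, -1.0]]
wrist_force: [0.2, -1.2, 0.6]
gripper_width: 0.198
gripper_force: 30.0
```

>>> servo_tool(
  commands=[
    [[1,0,0,-3,0,0,0],[1,0,0,-6,0,0,0],[1,0,0,-10,0,0,0],[1,0,0,-14,0,0,0],[1,0,0,-18,0,0,0]],
  ],
)

```text
time_s: 4.25
tcp_pos: [0.5532, 0.2289, 0.0872]
ee_rot: [[0.96, -0.279, 0.002], [-0.279, -0.96, 0.0], [0.002, -0.001, -1.0]]
wrist_force: [-0.3, -0.4, -1.4]
gripper_width: 0.195
gripper_force: 30.0
```

>>> servo_tool(
  commands=[
    [[1,0,0,-8,0,0,0],[1,0,0,-20,0,0,0],[1,0,0,-40,0,0,0],[1,0,0,-60,0,0,0],[1,0,0,-70,0,0,0]],
  ],
)

```text
time_s: 4.75
tcp_pos: [0.5537, 0.2292, 0.1594]
ee_rot: [[0.96, -0.28, 0.005], [-0.28, -0.96, 0.003], [0.004, -0.004, -1.0]]
wrist_force: [0.0, 0.5, -0.7]
gripper_width: 0.197
gripper_force: 30.0
```

```bash
python3 - <<'E'
from h import *
w=snap('wrist','w2')['pixels'];a=snap('scene','s2')['pixels']
cv2.imwrite('pics/c2.png',np.hstack([cv2.resize(w[:300,100:450],None,fx=1.2,fy=1.2),cv2.resize(a[60:240,280:390],None,fx=2,fy=2,interpolation=cv2.INTER_CUBIC)])[:,:,::-1] if False else cv2.copyMakeBorder(w[:,:,::-1].copy(),0,0,0,0,0))
x=cv2.resize(a[80:280,300:420],(288,480),interpolation=cv2.INTER_CUBIC);y=cv2.resize(w,(512,384));y=cv2.copyMakeBorder(y,0,96,0,0,cv2.BORDER_CONSTANT)
cv2.imwrite('pics/c2.png',np.hstack([y,x])[:,:,::-1])
E
python3 g.py .552 .2285 .067 -16.2
```

```text
t 4.85 pos [0.5536 0.2292 0.1584] d [-1.6  1.5 91.4] rv [-0.0043 -0.0035 -0.0009] F [ 0.3  0.1 -0.6] w 0.199 30.0
```

View pics/c2.png

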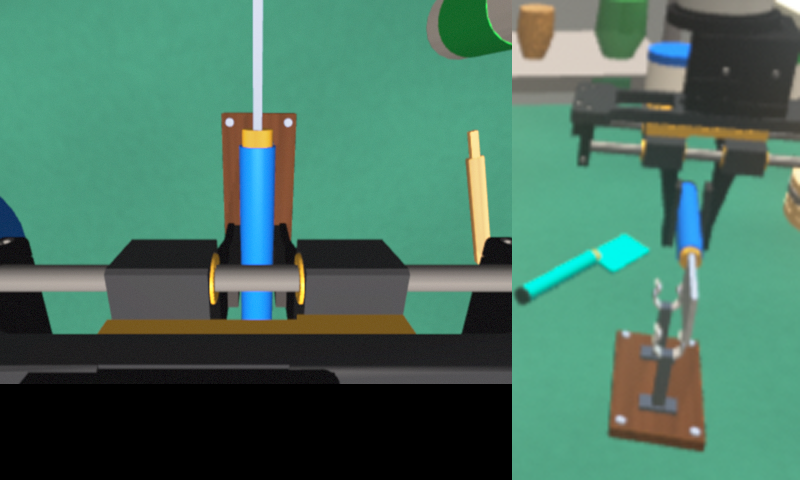

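The scraper came free of the clips and is in the grip. In the scene crop the lower blade corner is at about (686,354) and the collar front at about (691,262). I'll check its pitch against predictions.

```bash
python3 - <<'E'
from h import *
o=np.array([.5536,.2292,.1584+.008]);y=np.radians(-16.2)
ex=np.array([np.cos(y),np.sin(y),0]);ey=np.array([-np.sin(y),np.cos(y),0]);ez=np.array([0,0,1.])
for p in(-4,0,4,8,12,20):  # nose-down deg
    a=np.radians(p);X=np.cos(a)*ex-np.sin(a)*ez;Z=np.sin(a)*ex+np.cos(a)*ez
    P=lambda n,x,yy,z:proj(n,o+x*X+yy*ey+z*Z)
    L=[((P('s2',*q)-[300,80])*2.4+[512,0]).round() for q in((.133,0,-.03),(.133,0,.006),(.06,0,0),(-.06,0,0))]
    print(p,*L,'wrist',P('w2',.06,0,.009).round(1))
E
```

```text
-4 [685. 334.] [694. 285.] [688. 250.] [681. 195.] wrist [259.6 151.2]
0 [683. 344.] [692. 298.] [687. 255.] [682. 190.] wrist [259.5 148.1]
4 [681. 353.] [690. 310.] [686. 260.] [683. 185.] wrist [259.5 145.7]
8 [679. 362.] [687. 322.] [685. 265.] [683. 181.] wrist [259.5 144. ]
12 [676. 369.] [685. 332.] [684. 269.] [684. 177.] wrist [259.4 143.1]
20 [672. 381.] [680. 351.] [682. 277.] [686. 169.] wrist [259.3 143. ]
```

```bash
python3 - <<'E'
from h import *
a=cv2.imread('pics/s2.png');b=cv2.imread('pics/scene0.png')
f=lambda a,y:cv2.resize(a[y:y+75,345:400],None,fx=7,fy=7,interpolation=cv2.INTER_CUBIC)
cv2.imwrite('pics/c3.png',np.hstack([f(a,155),f(b,195)]))
E
```

```text
(no output)
```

View pics/c3.png

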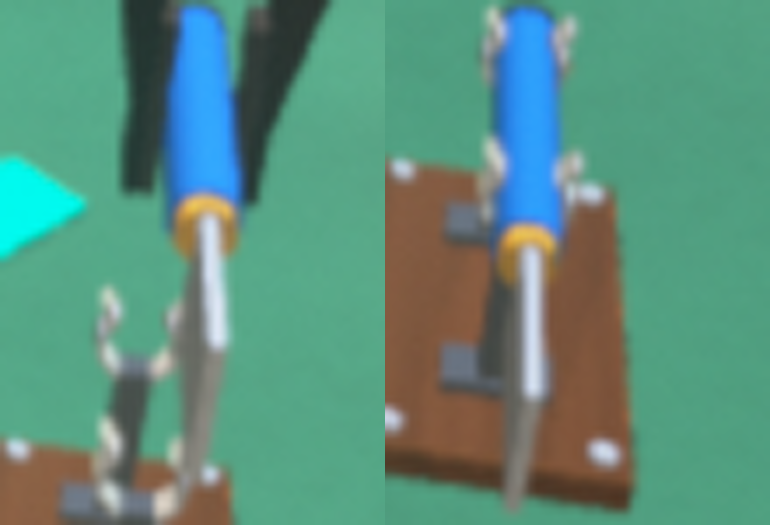

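The scraper is level to about 1°: its upper tip corner at (216,345) and lower corner at (190,495) match the zero-pitch prediction. On to the rack, passing above the can.

```bash
python3 g.py .505 -.204 .185 -18.85; python3 -c "
from h import *
print(ray('top0',258,134,.115))"
```

```text
t 4.85 pos [0.5536 0.2292 0.1584] d [ 74.7 429.4 -28.1] rv [-0.0043 -0.0034  0.0454] F [ 0.3  0.1 -0.6] w 0.199 30.0
[0.6380621  0.00393648 0.115     ]
```

>>> servo_tool(
  commands=[
    [[1,2,10,-12,0,0,0.01],[1,6,34,-26,0,0,0.02],[1,12,69,-28,0,0,0.03],[1,18,104,-28,0,0,0.04],[1,25,142,-28,0,0,0.0454]],
  ],
)

```text
time_s: 5.35
tcp_pos: [0.5358, 0.0835, 0.1834]
ee_rot: [[0.946, -0.323, -0.001], [-0.323, -0.946, -0.0], [-0.001, 0.001, -1.0]]
wrist_force: [0.6, 0.1, -1.5]
gripper_width: 0.197
gripper_force: 30.0
```

```bash
python3 g.py .505 -.204 .185 -18.85
```

```text
t 5.35 pos [0.5358 0.0835 0.1834] d [ 63.8 282.1  -1.4] rv [ 0.0008  0.001  -0.0003] F [ 0.6  0.1 -1.5] w 0.197 30.0
```

>>> servo_tool(
  commands=[
    [[1,8,37,0,0,0,0],[1,17,76,0,0,0,0],[1,26,115,0,0,0,0],[1,35,154,0,0,0,0],[1,44,193,0,0,0,0]],
  ],
)

```text
time_s: 5.85
tcp_pos: [0.5147, -0.1136, 0.1834]
ee_rot: [[0.946, -0.324, -0.001], [-0.324, -0.946, -0.0], [-0.001, 0.0, -1.0]]
wrist_force: [0.0, 0.4, -1.3]
gripper_width: 0.195
gripper_force: 30.0
```

```bash
python3 g.py .505 -.204 .145 -18.85
```

```text
t 5.85 pos [ 0.5147 -0.1136  0.1834] d [20.2 88.6 38.4] rv [ 0.0005  0.0014 -0.0007] F [ 0.   0.4 -1.3] w 0.195 30.0
```

>>> servo_tool(
  commands=[
    [[1,8,34,0,0,0,0],[1,15,62,8,0,0,0],[1,19,81,20,0,0,0],[1,20,87,32,0,0,0],[1,20,87,36,0,0,0]],
  ],
)

```text
time_s: 6.35
tcp_pos: [0.505, -0.201, 0.1457]
ee_rot: [[0.946, -0.326, -0.004], [-0.326, -0.946, 0.001], [-0.004, 0.0, -1.0]]
wrist_force: [0.3, 0.8, -1.2]
gripper_width: 0.196
gripper_force: 30.0
```

>>> servo_tool(
  commands=[
    [[1,0,0,0,0,0,0],[1,0,0,0,0,0,0],[1,0,0,0,0,0,0],[1,0,0,0,0,0,0],[1,0,0,0,0,0,0]],
  ],
)

```text
time_s: 6.85
tcp_pos: [0.5071, -0.2, 0.1479]
ee_rot: [[0.947, -0.323, 0.001], [-0.323, -0.947, 0.0], [0.001, -0.0, -1.0]]
wrist_force: [-0.0, 0.5, -1.0]
gripper_width: 0.196
gripper_force: 30.0
```

```bash
python3 g.py .505 -.204 .067 -18.85; python3 - <<'E'
from h import *
w=snap('wrist','w4')['pixels'];a=snap('scene','s4')['pixels'];snap('top','t4')
x=cv2.resize(a[180:290,95:215],(400,367),interpolation=cv2.INTER_CUBIC);x=cv2.copyMakeBorder(x,0,233,0,0,cv2.BORDER_CONSTANT)
y=cv2.resize(w[0:300,150:350],(400,600),interpolation=cv2.INTER_CUBIC)
cv2.imwrite('pics/c4.png',np.hstack([y,x])[:,:,::-1])
E
```

```text
t 6.85 pos [ 0.5071 -0.2     0.1479] d [-0.7  4.5 80.9] rv [-0.0004 -0.0008  0.0005] F [-0.   0.5 -1. ] w 0.196 30.0
```

View pics/c4.png

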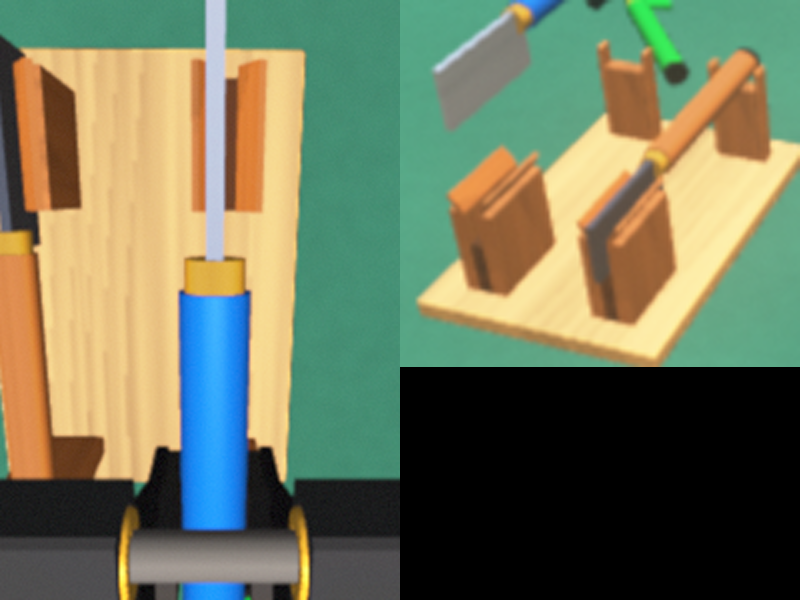

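Wrist crop: blade centreline at column 216. The slot block's outer top edges are at columns 192 and 265, rows 62 to 211, so its centre is near 229 and the blade needs to move to the right. The other scraper is undisturbed.

```bash
cat > k.py <<'E'
from h import *
from m import rk,T
f=lambda u,v,z:ray('w4',u/2-.25+150,v/2-.25,z)
n=(f(192.5,211,.076)+f(263,211,.076))/2;e=(f(192.5,61,.076)+f(265.5,61,.076))/2
w=np.linalg.norm(f(192.5,211,.076)-f(263,211,.076))
q=np.array([.5071,-.2,-18.83]);y=np.radians(q[2])
def L(P,o,yaw): d=np.array(P[:2])-o[:2];c,s=np.cos(yaw),np.sin(yaw);return np.round(1000*np.array([c*d[0]+s*d[1],-s*d[0]+c*d[1]]),1)
print('block width',w,'near/far mid in tool frame(x fwd,y left)',L(n,q,y),L(e,q,y),'yaw',np.degrees(np.arctan2(*(e-n)[1::-1])))
for u,v,z in((216,10,.1619),(216,250,.1619),(215,292,.165)): print('blade',L(f(u,v,z),q,y))
print('base right edge corner',L(f(303,52,.012),q,y),L(f(290,450,.012),q,y))
print('top-cam: slot, seat, notch',*[L(T(rk,x,-.04),q,y) for x in(.0625,-.0375,-.0825)])
c=T(rk,.105,-.075);print('rack corner top-cam',L(c,q,y))
E
python3 k.py|tail -6
python3 -c "
from h import *
a=cv2.imread('pics/t4.png');print(a.shape)"
```

```text
blade [118.7   1.1]
blade [70.3  1. ]
blade [61.1  1.2]
base right edge corner [143.1 -37.5] [-46.3 -39.2]
top-cam: slot, seat, notch [99.5 -4.5] [-0.5 -4.4] [-45.5  -4.4]
rack corner top-cam [142.  -39.5]
(384, 512, 3)
```

```bash
python3 k.py|grep width
```

```text
block width 0.025874424447588137 near/far mid in tool frame(x fwd,y left) [77.4 -3.6] [126.7  -3.7] yaw -18.908814236867187
```

>>> servo_tool(
  commands=[
    [[1,0,2.5,5,0,0,0.001],[1,0,4.6,15,0,0,0.001],[1,0,4.6,28,0,0,0.001],[1,0,4.6,38,0,0,0.001],[1,0,4.6,44,0,0,0.001]],
  ],
)

```text
time_s: 7.5
tcp_pos: [0.5044, -0.2047, 0.1019]
ee_rot: [[0.946, -0.325, -0.002], [-0.325, -0.946, 0.001], [-0.002, 0.0, -1.0]]
wrist_force: [0.0, -0.2, -0.5]
gripper_width: 0.2
gripper_force: 30.0
```

>>> servo_tool(
  commands=[
    [[1,0,0,0,0,0,0],[1,0,0,0,0,0,0],[1,0,0,0,0,0,0],[1,0,0,0,0,0,0],[1,0,0,0,0,0,0]],
  ],
)

```text
time_s: 8.0
tcp_pos: [0.5055, -0.2047, 0.1039]
ee_rot: [[0.946, -0.324, 0.001], [-0.324, -0.946, 0.0], [0.001, -0.0, -1.0]]
wrist_force: [0.1, -0.4, -1.0]
gripper_width: 0.197
gripper_force: 30.0
```

```bash
python3 g.py .5055 -.204 .0676 -18.85; python3 - <<'E'
from h import *
w=snap('wrist','w5')['pixels'];a=snap('scene','s5')['pixels']
x=cv2.resize(a[180:290,95:215],(400,367),interpolation=cv2.INTER_CUBIC);x=cv2.copyMakeBorder(x,0,233,0,0,cv2.BORDER_CONSTANT)
y=cv2.resize(w[0:150,200:300],(400,600),interpolation=cv2.INTER_CUBIC)
cv2.imwrite('pics/c5.png',np.hstack([y,x])[:,:,::-1])
E
```

```text
t 8.0 pos [ 0.5055 -0.2047  0.1039] d [-0.3 -0.6 36.3] rv [-0.0004 -0.0008 -0.0012] F [ 0.1 -0.4 -1. ] w 0.197 30.0
```

View pics/c5.png

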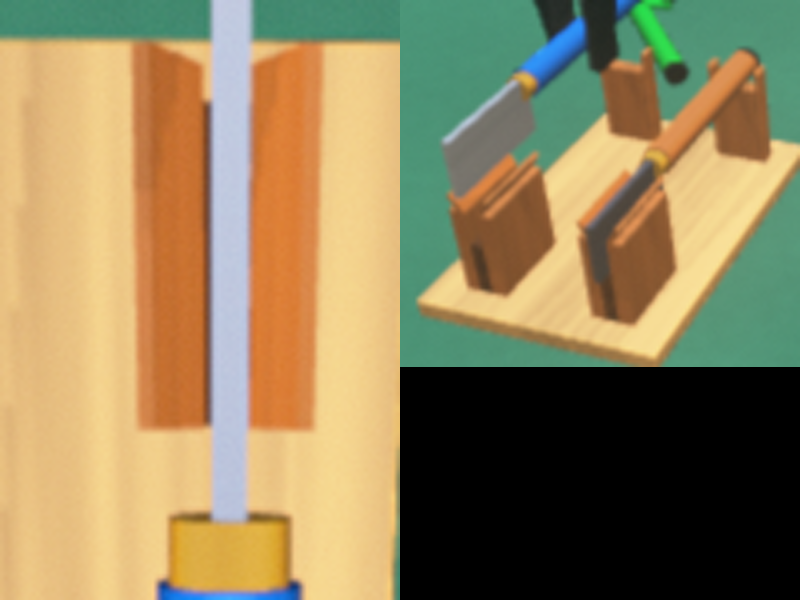

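Wrist crop: the blade centre at column 230–231 is within about 0.4 mm of the block centre at 227–228, and parallel to it. Lowering.

>>> servo_tool(
  commands=[
    [[1,0,-0.4,5,0,0,0],[1,0,-0.4,12,0,0,0],[1,0,-0.4,19,0,0,0],[1,0,-0.4,25,0,0,0],[1,0,-0.4,29,0,0,0]],
  ],
)

```text
time_s: 8.6
tcp_pos: [0.505, -0.2042, 0.0734]
ee_rot: [[0.946, -0.324, -0.001], [-0.324, -0.946, 0.0], [-0.001, 0.0, -1.0]]
wrist_force: [0.1, 0.1, -1.3]
gripper_width: 0.196
gripper_force: 30.0
```

>>> servo_tool(
  commands=[
    [[1,0,0,1,0,0,0],[1,0,0,2,0,0,0],[1,0,0,3,0,0,0],[1,0,0,4,0,0,0],[1,0,0,4,0,0,0]],
  ],
)

```text
time_s: 9.1
tcp_pos: [0.5054, -0.2043, 0.0705]
ee_rot: [[0.946, -0.324, 0.0], [-0.324, -0.946, 0.0], [0.0, -0.0, -1.0]]
wrist_force: [-0.5, 0.3, -1.9]
gripper_width: 0.198
gripper_force: 30.0
```

>>> servo_tool(
  commands=[
    [[1,0,0,0.5,0,0,0],[1,0,0,1,0,0,0],[1,0,0,1.5,0,0,0],[1,0,0,2,0,0,0],[1,0,0,2,0,0,0]],
  ],
)

```text
time_s: 9.6
tcp_pos: [0.5054, -0.2043, 0.0684]
ee_rot: [[0.946, -0.324, -0.0], [-0.324, -0.946, 0.0], [-0.0, -0.0, -1.0]]
wrist_force: [0.7, 0.1, -0.8]
gripper_width: 0.194
gripper_force: 30.0
```

>>> servo_tool(
  commands=[
    [[1,0,0,0.3,0,0,0],[1,0,0,0.6,0,0,0],[1,0,0,0.9,0,0,0],[1,0,0,0.9,0,0,0],[1,0,0,0.9,0,0,0]],
  ],
)

```text
time_s: 10.1
tcp_pos: [0.5054, -0.2043, 0.0676]
ee_rot: [[0.946, -0.324, 0.0], [-0.324, -0.946, 0.0], [0.0, -0.0, -1.0]]
wrist_force: [-0.6, -0.3, -1.1]
gripper_width: 0.197
gripper_force: 30.0
```

>>> servo_tool(
  commands=[
    [[1,0,0,0.2,0,0,0],[1,0,0,0.4,0,0,0],[1,0,0,0.6,0,0,0],[1,0,0,0.6,0,0,0],[1,0,0,0.6,0,0,0]],
  ],
)

```text
time_s: 10.6
tcp_pos: [0.5054, -0.2043, 0.0674]
ee_rot: [[0.946, -0.324, 0.0], [-0.324, -0.946, 0.0], [0.0, -0.0, -1.0]]
wrist_force: [-2.2, 0.5, 5.5]
gripper_width: 0.201
gripper_force: 30.0
```

```bash
python3 - <<'E'
from h import *
a=snap('scene','s6')['pixels']
cv2.imwrite('pics/c6.png',cv2.resize(a[175:285,95:230],None,fx=5,fy=5,interpolation=cv2.INTER_CUBIC)[:,:,::-1])
E
```

```text
(no output)
```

View pics/c6.png

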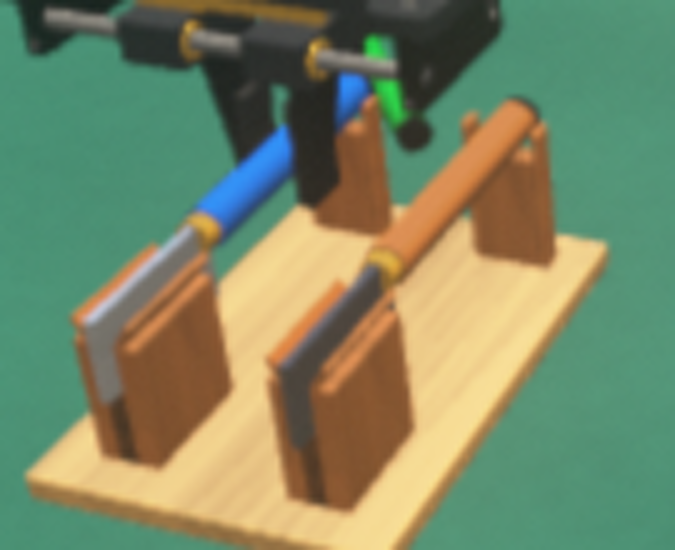

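Contact is at 6 N at the seat height. The blade sits as deep in its slot as the neighbour's does, and the handle is in the notch. Releasing.

>>> servo_tool(
  commands=[
    [[0.75,0,0,0,0,0,0],[0.65,0,0,0,0,0,0],[0.55,0,0,0,0,0,0],[0.5,0,0,0,0,0,0],[0.5,0,0,0,0,0,0]],
  ],
)

```text
time_s: 11.15
tcp_pos: [0.5054, -0.2043, 0.0668]
ee_rot: [[0.946, -0.324, -0.0], [-0.324, -0.946, 0.0], [-0.0, -0.0, -1.0]]
wrist_force: [-0.8, -0.1, 0.1]
gripper_width: 0.48
gripper_force: 0.0
```

>>> servo_tool(
  commands=[
    [[0.5,0,0,0,0,0,0],[0.5,0,0,0,0,0,0],[0.5,0,0,0,0,0,0],[0.5,0,0,0,0,0,0],[0.5,0,0,0,0,0,0]],
  ],
)

```text
time_s: 11.65
tcp_pos: [0.5055, -0.2043, 0.067]
ee_rot: [[0.946, -0.324, 0.0], [-0.324, -0.946, 0.0], [0.0, -0.0, -1.0]]
wrist_force: [0.9, -0.5, 0.3]
gripper_width: 0.502
gripper_force: 0.0
```

>>> servo_tool(
  commands=[
    [[0.5,0,0,-5,0,0,0],[0.5,0,0,-20,0,0,0],[0.5,0,0,-45,0,0,0],[0.5,0,0,-75,0,0,0],[0.5,0,0,-105,0,0,0]],
  ],
)

```text
time_s: 12.15
tcp_pos: [0.5052, -0.2043, 0.1733]
ee_rot: [[0.946, -0.324, -0.0], [-0.324, -0.946, 0.0], [-0.0, -0.0, -1.0]]
wrist_force: [1.0, -0.1, 0.9]
gripper_width: 0.504
gripper_force: 0.0
```

>>> servo_tool(
  commands=[
    [[0.5,-15,0,-20,0,0,0],[0.5,-40,0,-30,0,0,0],[0.5,-75,0,-30,0,0,0],[0.5,-100,0,-30,0,0,0],[0.5,-100,0,-30,0,0,0]],
  ],
)

```text
time_s: 12.65
tcp_pos: [0.4079, -0.1713, 0.2026]
ee_rot: [[0.946, -0.324, 0.0], [-0.324, -0.946, 0.001], [-0.0, -0.001, -1.0]]
wrist_force: [1.4, -0.3, -0.5]
gripper_width: 0.5
gripper_force: 0.0
```

```bash
python3 - <<'E'
from h import *
a=snap('scene','s7')['pixels'];b=snap('top','t7')['pixels']
x=cv2.resize(a[165:285,95:275],(800,533),interpolation=cv2.INTER_CUBIC)
cv2.imwrite('pics/c7.png',x[:,:,::-1])
print(r.sense()['wrist_force'])
E
```

```text
[ 0.34436216 -0.53785937 -0.07521875]
```

View pics/c7.png

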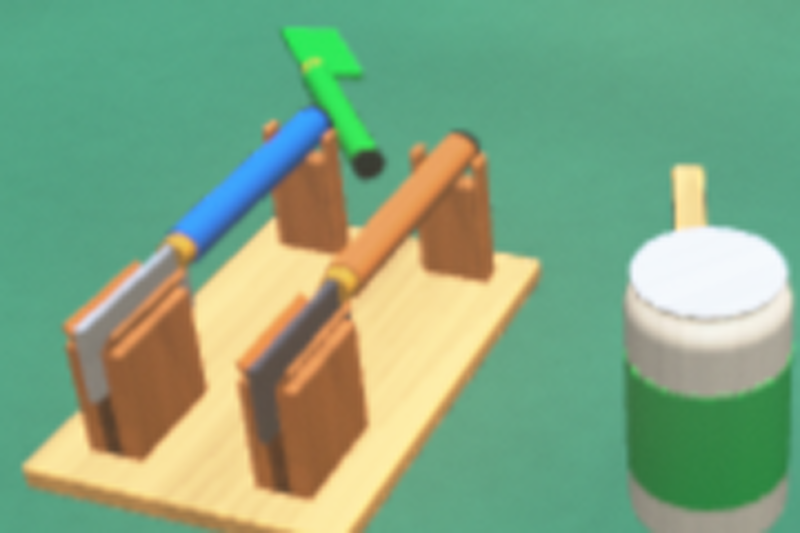

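The blue scraper sits in its bay just like its neighbour, with the blade down in the slot at (95,360) and the handle in the notch at (310,140). The can and wooden knife have not moved.

```bash
python3 -c "
from station import r
print(r.finish_job())"
```

```text
the job is handed in; nothing more can be done
None
```

The blue scraper is parked in the rack's empty bay, blade down in the slot and handle level in the notch, with nothing else disturbed in the final picture, and the job was handed in at about 13 s; no verdict came back.

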